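Set the hub cap on the welding-wire spool

TASK

Pull the wire-spool drawer of the grey bench cabinet right out to its stop, then screw the knurled hub cap standing on the spool inside it down (clockwise) until it bottoms out, and back it off a quarter turn so that the spool can run free. Finish with the gripper still holding the cap there, so that I can do up its lock screw; leave the other things on the bench and on the cabinet alone.

Things in the scene. Friction and masses are not known exactly. Their poses are not given: they have to be found in the camera images.
- cabinet_front (a point): middle of the front's lower edge, on the bench, of the low grey sheet-steel cabinet bolted there, 230 deep (x) by 212 wide (y; 254 over its 3-thick foot flanges) by 138 high. Its x axis points from the front (the drawer side) to the back, y to the left seen from the front, z up. The one drawer slides out along -x
- wire_drawer (a joint): how far the drawer is pulled out, m: 0 closed, 0.17 at its stop. It starts closed or up to 25 mm ajar. It runs on slides with about 3 N of friction and stays where it is left. Its front panel (212 wide, 12 thick, top edge 134 above the bench) lies 12 before the cabinet's front at 0; its side walls reach 50 above the bench
- drawer_handle (a point): middle of the drawer's bar handle, which moves with the drawer: round steel bar of diameter 11, 120 long along the cabinet's y, 35 before the front panel (so 29 of free gap behind the bar), 104 above the bench; two 8-thick stand-offs 51 to either side of the middle. Axes as the cabinet's
- hub_cap: closed round knurled aluminium cap, diameter 42, height 36, a dark straight slot across its top; upright on the threaded spindle in the drawer, hidden until that is pulled out; origin at its centre, x axis along the slot. It moves with the drawer: 127 behind the handle's middle (cabinet +x). Its centre is 92 above the bench when bottomed
- spool: black spool of copper-coloured wire under the cap, diameter 100, 45 high, turning freely about the same upright axis; origin under its centre. Its top flange is 69 above the bench; a 5-thick washer (diameter 37) lies between it and the cap. With the drawer at its stop this axis is 90 before the cabinet's front and 80 behind the front panel
- cap_turn (a joint): how far the cap is unscrewed, rad: 0 bottomed out on the washer (a hard stop), growing as it turns counterclockwise seen from above (right-hand thread, rising 3 mm a turn, about 0.06 N m of friction; it stays where it is left). It starts already on the thread, 2.5 to 4.7 unscrewed; pi/2 is a quarter turn off the stop
- spray_can_center (a point): bystander: white spray can, diameter 58, 170 high, on the bench to the right of the cabinet's front; point at its middle height
- sander: bystander: angle sander resting on its disc, about 300 long and 90 high, on the bench to the left of the cabinet; origin on the bench under the tail end of its handle, x axis along it towards the disc
- tip_jar: bystander: small clear jar with black lid, diameter 52, 65 high, on the cabinet's top near its middle; origin under its centre

How it is judged:
By the outcome, as a careful person would: the job done as asked, in the order asked, and still so for the second after the job is handed in, while the arm keeps its last pose, push and grip.
It also fails if it takes over 61 s, if anything falls off the work surface, if the arm or the gripper's body presses on something with over 40 N, if the wrist force passes 120 N, or if a joint passes its speed limit or range.

ROBOT

A 6-joint arm with a two-finger parallel gripper is mounted at the origin on the work surface. World frame = base frame: x ahead of the robot, y to its left, z up, the work surface at z = 0. Lengths are in m, angles in rad, forces in N, time in s.
With the tool pointing down it reaches from about 0.275 to 1 m from the base axis. Payload 8.4 kg.
Tool frame: the origin (TCP) lies on the centre line of the jaws, within the pads' length; the fingertips stand 17 mm ahead of it and the grasp point (between the pads) lies 2 mm behind it (bot.tcp_to_tips is the y of the fingertips in the tool frame, in m); y points along the fingers, z is the direction in which the jaws open and shut, and the axes are right-handed (so a half turn about y gives the same grasp; the last joint's range is limited). The gripper opens to 85 mm and grips with 20 to 120 N. Pads are 22 mm wide; open, the fingers measure 114 mm over their backs; the gripper's body (76 mm by 85 mm) begins 54 mm behind the grasp point. The pads swing forward as they close: fully open they stand 13 mm farther back than shut.
Start: joints at [1.211, 0.353, 1.633, -0, 1.155, -0.002], TCP at [0.219, 0.585, 0.248] pointing down, gripper open.
Joint ranges: [-2.63, 2.63], [-0.92, 2.1], [0.06, 2.66], [-1.3, 4.44], [0, 2.69], [-3.02, 3.02]. Speed limits (rad/s): [2.22, 2.22, 2.79, 3.14, 3.14, 3.14].

INTERFACE

Orientations are given as a unit quaternion [x, y, z, w].
In Python, from workcell import bot, hand, kinematics, get_obs, vision, hand_in gives the robot as it stands. The module is installed in compiled form; this text tells all that it offers. Calls block until the motion is done:
- bot.reach(position, orientation): joint-space move of the TCP to a pose.
- bot.servo_line(position, ori=None, velocity=0.15): straight line of the TCP; ori=None keeps the orientation; velocity is the mean speed in m/s.
- bot.goto_joints(angles): joint-space move.
- hand.move_gripper(opening, strength=None): finger opening in m; strength is the grip in N (None keeps the last); returns when the fingers have stopped.
- bot.dwell(seconds).
- kinematics.solve_ik(position, orientation): joint angles nearest the present ones, or None.
- get_obs(): the state.
- vision.read_camera(name): name is "scene" or "side" or "wrist"; returns a dict with "frame" (384x512x3 uint8, red, green, blue), "intrinsics" (3x3 intrinsics, pixels), "view" (4x4, takes a point from world to camera coordinates). Camera axes: x right, y down, z forward; pixel columns grow to the right and rows downward; lengths in m; the calibration is good to about 2 mm. A picture is of the moment at which its call begins. There is no depth.
A pose or a line that the arm cannot do raises bot.IKError and nothing moves.
- hand_in(): hands the job in, once; it reports no verdict.
The state is a dict: "time_s": time; "joint_pos": joint angles; "joint_vel": joint speeds; "joint_efforts": joint torques, N m; "position": TCP position; "orientation": TCP orientation; "wrist_force": force on the tool from outside, world axes, zero at the start; "ft_torque": the same for the moment, N m; "gripper_width": finger opening in m.
Only numpy, scipy, OpenCV 4.12 (cv2) and the standard library are available. Lean on these libraries where they do the work, as an engineer would, in place of code of your own. Each camera call takes 0.05 s, during which the arm holds its last target.

## Working session

There is one attempt and no reset: what is moved stays moved. The work goes in short steps, each a Python script; the robot and the scene stay as the last script left them, time stands still between calls to the robot, and variables do not carry over. Pictures are saved under pics/ and viewed, and the job is handed in when it is done.

```bash
mkdir -p pics; ls; python3 - <<'E'
from workcell import bot, hand, kinematics, get_obs, vision
import cv2, numpy as np
np.set_printoptions(precision=4,suppress=True)
o=get_obs(); print(o)
for n in ("scene","side","wrist"):
    c=vision.read_camera(n); cv2.imwrite(f"pics/{n}0.png",c["frame"][:,:,::-1]); print(n,c["intrinsics"],c["view"],sep="\n")
print(bot.tcp_to_tips)
E
```

```text
pics
{'time_s': 0.0, 'joint_pos': array([ 1.2106,  0.3537,  1.6341, -0.    ,  1.1552, -0.0024]), 'joint_vel': array([-0.0007, -0.0002, -0.0006, -0.0018, -0.0004,  0.0001]), 'joint_efforts': array([ -0.0029, -60.5256, -34.2068,  -0.0002,   0.0094,   0.0001]), 'position': array([0.2187, 0.585 , 0.2476]), 'orientation': array([ 0.6963, -0.1259,  0.1257, -0.6953]), 'wrist_force': array([0.3348, 0.156 , 0.8034]), 'ft_torque': array([ 0.0156, -0.0275, -0.0244]), 'gripper_width': 0.0853610164065342}
scene
[[365.229    0.     256.9407]
 [  0.     365.229  191.5985]
 [  0.       0.       1.    ]]
[[-0.8788  0.477   0.0139  0.5499]
 [ 0.366   0.6925 -0.6217 -0.1547]
 [-0.3062 -0.5413 -0.7831  1.1319]
 [ 0.      0.      0.      1.    ]]
side
[[363.931    0.     254.4171]
 [  0.     363.931  198.4545]
 [  0.       0.       1.    ]]
[[ 0.533  -0.846  -0.0153 -0.356 ]
 [-0.6654 -0.4079 -0.6252  0.4982]
 [ 0.5227  0.3435 -0.7803  0.748 ]
 [ 0.      0.      0.      1.    ]]
wrist
[[285.901    0.     255.9895]
 [  0.     285.901  193.4512]
 [  0.       0.       1.    ]]
[[ 0.3497  0.9369 -0.0018 -0.6239]
 [ 0.8905 -0.3318  0.3113 -0.0405]
 [ 0.291  -0.1104 -0.9503  0.3796]
 [ 0.      0.      0.      1.    ]]
0.017
```

View pics/scene0.png

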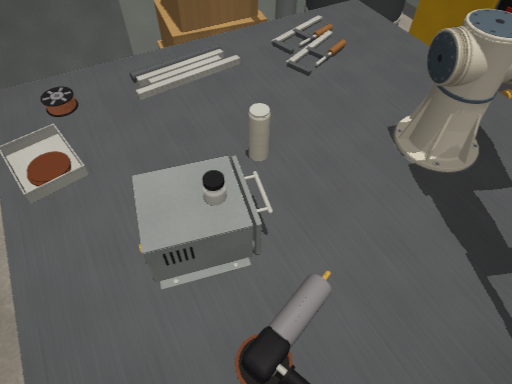

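View pics/side0.png

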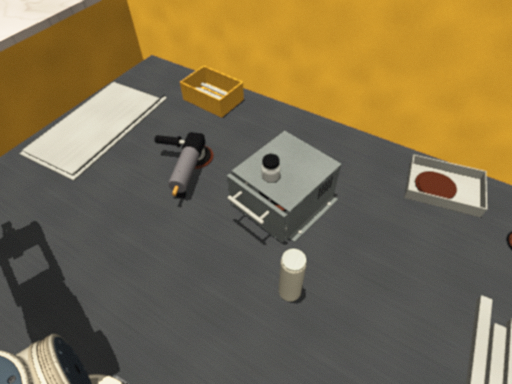

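View pics/wrist0.png

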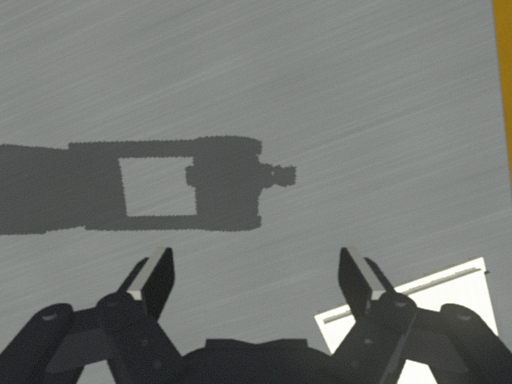

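The scene picture shows the cabinet (top at about 133-255, 160-250), its handle at (262,193), the can at (259,132) and the sander at (290,325). In the side picture the handle is at (249,207). I'll enlarge both to pick points.

```bash
python3 - <<'E'
import cv2
a=cv2.imread("pics/scene0.png")[140:300,120:300]; cv2.imwrite("pics/sc_z.png",cv2.resize(a,None,fx=4,fy=3.75 and 4,interpolation=2)[:600])
a=cv2.imread("pics/side0.png")[120:260,215:355]; cv2.imwrite("pics/si_z.png",cv2.resize(a,None,fx=4,fy=4,interpolation=2))
E
```

```text
(no output)
```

View pics/sc_z.png

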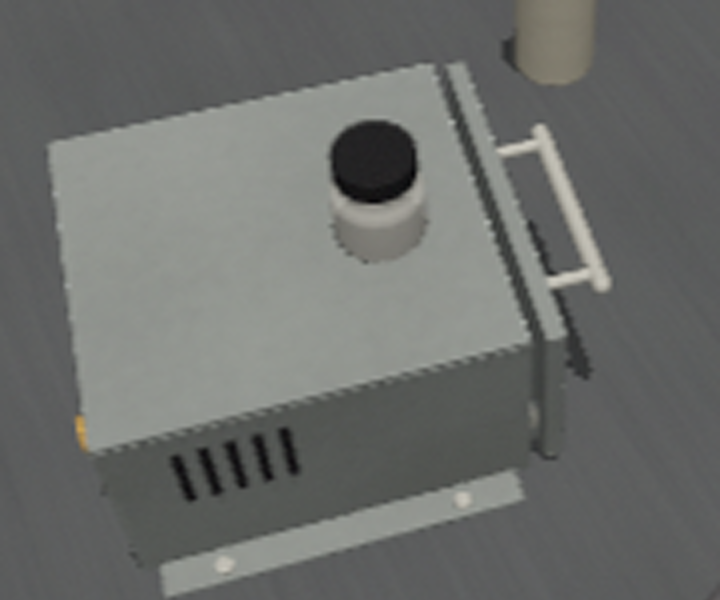

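View pics/si_z.png

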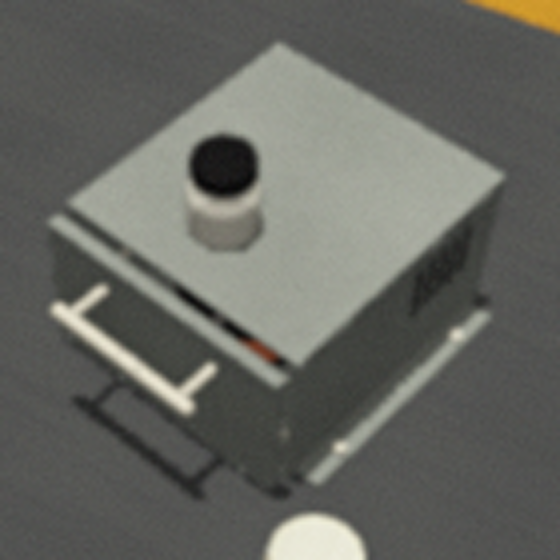

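```bash
cat > hp.py <<'E'
import numpy as np, cv2
np.set_printoptions(precision=4,suppress=True)
SC=(np.array([[365.229,0,256.9407],[0,365.229,191.5985],[0,0,1]]),np.array([[-0.8788,0.477,0.0139,0.5499],[0.366,0.6925,-0.6217,-0.1547],[-0.3062,-0.5413,-0.7831,1.1319]]))
SI=(np.array([[363.931,0,254.4171],[0,363.931,198.4545],[0,0,1]]),np.array([[0.533,-0.846,-0.0153,-0.356],[-0.6654,-0.4079,-0.6252,0.4982],[0.5227,0.3435,-0.7803,0.748]]))
def tri(a,b,A=SC,B=SI):
    X=cv2.triangulatePoints(A[0]@A[1],B[0]@B[1],np.array(a,float).reshape(2,1),np.array(b,float).reshape(2,1))[:,0]
    return X[:3]/X[3]
def proj(X,A):
    p=A[0]@(A[1]@np.append(X,1)); return p[:2]/p[2]
E
python3 - <<'E'
from hp import *
z=lambda u,v,ox,oy:(ox+(u+.5)/4-.5,oy+(v+.5)/4-.5)
P={'FL':((531,345),(68,204)),'FR':((436,65),(296,366)),'BR':((50,145),(503,178)),'BL':((97,450),(280,43)),
'hR':((541,130),(189,408)),'hL':((602,284),(55,309)),'lid':((374,148),(224,158))}
R={}
for k,(a,b) in P.items():
    pa=z(*a,120,140);pb=z(*b,215,120);X=tri(pa,pb);R[k]=X
    print(k,X,'reproj',proj(X,SC)-pa,proj(X,SI)-pb)
n=np.linalg.norm
print('w',n(R['FL']-R['FR']),n(R['BL']-R['BR']),'d',n(R['FL']-R['BL']),n(R['FR']-R['BR']),'h',n(R['hL']-R['hR']))
for a,b in(('FL','BL'),('FR','BR')):
    d=R[b]-R[a];print(np.degrees(np.arctan2(d[1],d[0])))
for a,b in(('FL','FR'),('BL','BR'),('hL','hR')):
    d=R[a]-R[b];print(np.degrees(np.arctan2(d[1],d[0]))-90)
print((R['hL']+R['hR'])/2,(R['FL']+R['FR'])/2)
# can: side top centre (293+..), scene
print('can',tri((259,109),(293,260)))
E
```

```text
FL [0.6864 0.0863 0.1357] reproj [-0.3215 -0.096 ] [-0.2384  0.0784]
FR [ 0.6432 -0.1201  0.1374] reproj [-0.652  -0.2515] [-0.6132  0.27  ]
BR [ 0.8684 -0.1656  0.137 ] reproj [-0.1576 -0.0859] [-0.1251  0.0828]
BL [0.9074 0.0406 0.1398] reproj [-1.2513 -0.5793] [-0.7855  0.4254]
hR [ 0.5982 -0.0674  0.1063] reproj [-0.5419 -0.1763] [-0.5079  0.1834]
hL [0.6219 0.0536 0.1073] reproj [0.2499 0.0684] [ 0.2046 -0.0615]
lid [ 0.7227 -0.0192  0.2056] reproj [-0.1823 -0.0723] [-0.1423  0.0654]
w 0.21090911965523554 0.20989837074628373 d 0.22564097518919923 0.22965649463630022 h 0.12333870994379807
-11.683368773678223
-11.420842279957094
-11.816925311669948
-10.711811834189476
-11.083084776739824
[ 0.61   -0.0069  0.1068] [ 0.6648 -0.0169  0.1366]
can [ 0.5098 -0.2054  0.1692]
```

```bash
cat >> hp.py <<'E'
from scipy.spatial.transform import Rotation as Ro
YAW=np.radians(-11.35)
cx=np.array([np.cos(YAW),np.sin(YAW),0]); cy=np.array([-np.sin(YAW),np.cos(YAW),0])
def quat(a):  # tool down, jaw axis (tool z) at world heading a
    zt=np.array([np.cos(a),np.sin(a),0]);yt=np.array([0,0,-1.]);xt=np.cross(yt,zt)
    return Ro.from_matrix(np.c_[xt,yt,zt]).as_quat()
E
python3 - <<'E'
from hp import *
from workcell import *
o=get_obs()
print(Ro.from_quat(o['orientation']).as_matrix())
for a in (YAW,YAW+np.pi): print(kinematics.solve_ik([.61,-.007,.26],quat(a)))
print(kinematics.solve_ik([.575,.001,.2],quat(YAW+np.pi/2)),kinematics.solve_ik([.575,.001,.2],quat(YAW+np.pi/2-.1)))
E
```

```text
[[ 0.9367 -0.0004  0.3502]
 [-0.3502 -0.0009  0.9367]
 [-0.     -1.     -0.001 ]]
[-0.0139  0.3192  1.6546 -0.      1.1677  0.1842]
[-0.0139  0.3192  1.6546 -0.      1.1677 -2.9574]
[-0.0009  0.3273  1.7885 -0.      1.0259 -1.3736] [-0.0009  0.3273  1.7885 -0.      1.0259 -1.2736]
```

```bash
python3 - <<'E'
from hp import *
from workcell import *
hand.move_gripper(0.032,40)
bot.reach([.61,-.007,.24],quat(YAW))
o=get_obs(); print(o['time_s'],o['position'],o['gripper_width'])
c=vision.read_camera("wrist");cv2.imwrite("pics/w1.png",c["frame"][:,:,::-1]); np.savez("w1.npz",K=c["intrinsics"],V=c["view"])
E
```

```text
3.225 [ 0.61   -0.0061  0.24  ] 0.03227305973437069
```

View pics/w1.png

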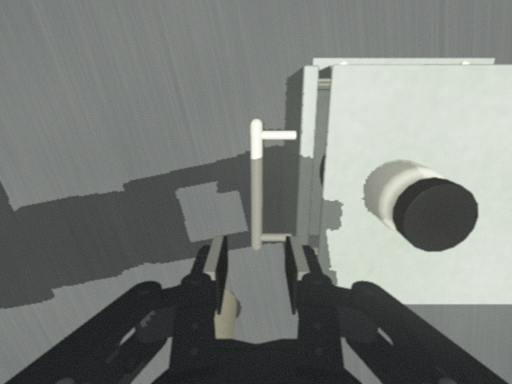

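The handle ends are at about (257,122) and (256,246), parallel to the pads, so the yaw is right. I'll check the position by casting these rays onto the z=.104 plane.

```bash
python3 - <<'E'
from hp import *
d=np.load("w1.npz");K,V=d['K'],d['V']
def ray(p,z):
    R,t=V[:3,:3],V[:3,3];C=-R.T@t;r=R.T@np.linalg.inv(K)@[p[0],p[1],1];return C+r*(z-C[2])/r[2]
a,b=ray((257,122),.108),ray((256.2,246),.108);m=(a+b)/2
print(a,b,m,np.linalg.norm(a-b),np.degrees(np.arctan2(*(a-b)[1::-1]))-90)
# triangulate handle ends with scene and side
z=lambda u,v,ox,oy:(ox+(u+.5)/4-.5,oy+(v+.5)/4-.5)
W=(K,V[:3])
print(tri(z(602,284,120,140),(257,122),SC,W),tri(z(541,130,120,140),(256.2,246),SC,W))
f=lambda p,A:proj(p,W)
print(proj([.61,-.007,.105],W))
E
```

```text
[0.6226 0.0537 0.108 ] [ 0.5983 -0.0651  0.108 ] [ 0.6105 -0.0057  0.108 ] 0.121275739228476 -11.562796945189973
[0.6226 0.0537 0.1082] [ 0.5983 -0.0647  0.1085]
[256.333  188.7838]
```

```bash
python3 - <<'E'
from hp import *
from workcell import *
bot.servo_line([.6103,-.0062,.104],velocity=.1)
o=get_obs(); print(o['time_s'],o['position'],o['wrist_force'])
hand.move_gripper(0.0,40)
o=get_obs(); print(o['time_s'],o['position'],o['wrist_force'],o['gripper_width'])
p=o['position']
q=np.dot(np.array([.6645,-.017,0])-p,cx)-.047
print('est ajar',q)
p0=np.array([.6103,-.0062,.104]);
bot.servo_line(p0-cx*(.17-q-.02),velocity=.1)
o=get_obs(); print(o['time_s'],o['position'],o['wrist_force'],o['gripper_width'],'left',.02)
E
```

```text
4.7833 [ 0.6151 -0.0072  0.1084] [-0.5273 -5.5959 25.8081]
5.1083 [ 0.6125 -0.0064  0.1058] [ 0.651  -1.3964 13.6334] 0.009386926802391449
est ajar 0.006056750704136762
6.7 [0.4713 0.0217 0.1057] [-1.8203 -5.1039 20.2789] 0.009477201694522099 left 0.02
```

```bash
python3 - <<'E'
from hp import *
from workcell import *
c=vision.read_camera("side");cv2.imwrite("pics/s2.png",cv2.resize(c["frame"][110:310,170:370,::-1],None,fx=3,fy=3,interpolation=2))
c=vision.read_camera("wrist");cv2.imwrite("pics/w2.png",c["frame"][:,:,::-1]);np.savez("w2.npz",K=c["intrinsics"],V=c["view"])
E
```

```text
(no output)
```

View pics/s2.png

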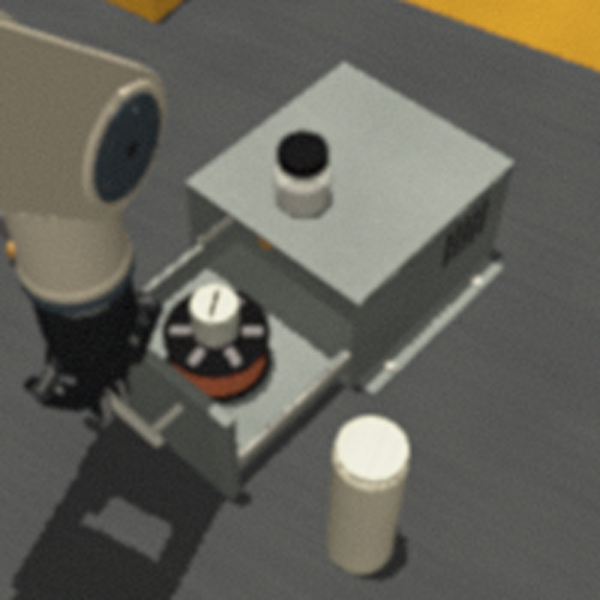

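View pics/w2.png

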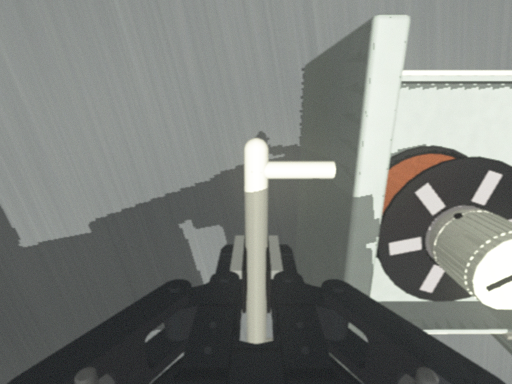

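The bar is between the pads at (256,270) and the drawer is mostly out. The cap, with its slot, is at (215,310) in the enlarged side picture. Something is pressing the tool up with about 20 N, so I'll relieve that and continue to the stop.

```bash
python3 - <<'E'
from hp import *
from workcell import *
o=get_obs();p=o['position'].copy()
c0=np.array([.6103,-.0062,.104])-cx*(.17-.00606-.02); print('cmd-vs-act',c0-p)
t=c0.copy(); t[2]=.1064; t[1]=p[1]
bot.servo_line(t,velocity=.05)
o=get_obs(); print(o['position'],o['wrist_force'])
for i in range(14):
    t=t-cx*(.006 if i<2 else .0025)
    bot.servo_line(t,velocity=.04)
    o=get_obs(); f=o['wrist_force']; print(i,round(o['time_s'],2),o['position'],'lag',np.dot(o['position']-t,cx),'Fx',f@cx,f@cy,f[2])
    if f@cx>16: break
print(o['gripper_width'])
E
```

```text
cmd-vs-act [-0.0021  0.0004 -0.0017]
[0.4689 0.0221 0.106 ] [ 1.5167  4.1685 -5.7554]
0 7.35 [0.4626 0.0233 0.1059] lag -0.0007879327282833156 Fx -0.7270749385116501 5.236831867431677 -6.866790423092212
1 7.65 [0.4566 0.0245 0.1059] lag -0.0008859708877115527 Fx -1.1784357149345626 5.652344190888297 -6.923325975002465
2 7.9 [0.4545 0.0249 0.1059] lag -0.0005095484506588177 Fx 1.2862955875431177 4.867843791298315 -7.98992078193852
3 8.15 [0.4522 0.0254 0.106 ] lag -0.0003940047011660421 Fx 0.18865806057624854 4.9007881033619975 -8.010432736359606
4 8.4 [0.4516 0.0255 0.106 ] lag 0.0015378605161888903 Fx 9.554467343058565 2.726976187608151 -19.03309388139165
5 8.65 [0.4515 0.0256 0.1062] lag 0.003918313629620801 Fx 18.477065097499818 0.0438666384999817 -27.465772362971045
0.009321052950703405
```

```bash
python3 - <<'E'
from hp import *
from workcell import *
o=get_obs();p=o['position'].copy()
t=p.copy(); t[2]=.106
bot.servo_line(t,velocity=.04)
o=get_obs(); print(o['position'],o['wrist_force'])
hand.move_gripper(.030,40)
o=get_obs(); print(o['time_s'],o['position'],o['wrist_force'],o['gripper_width'])
p=o['position'].copy(); p[2]=.2
bot.servo_line(p,velocity=.12)
o=get_obs(); print(o['time_s'],o['position'],o['wrist_force'])
s=np.dot(np.array([.4515,.0256,0]),cx); l=np.dot(np.array([.6103,-.0062,0]),cy)
h=s*cx+l*cy; cap=h+.127*cx; print('handle',h,'cap',cap)
# view from scene/side/wrist
hand.move_gripper(.066,40)
bot.reach([*(cap[:2]-.06*cx[:2]),.25],quat(YAW+np.pi/2))
for n in("wrist","side","scene"):
    c=vision.read_camera(n);cv2.imwrite(f"pics/{n}3.png",c["frame"][:,:,::-1]);np.savez(f"{n}3.npz",K=c["intrinsics"],V=c["view"])
print(get_obs()['time_s'],get_obs()['joint_pos'])
E
```

```text
[0.4519 0.0255 0.106 ] [ 3.0201  0.1187 -3.5333]
9.2333 [0.4513 0.0256 0.1061] [-0.7693 -0.411  -0.658 ] 0.030100143946311286
10.1667 [0.4508 0.0255 0.1994] [0.225  0.3578 0.6162]
handle [0.4515 0.0257 0.    ] cap [0.576  0.0007 0.    ]
12.1833 [ 0.0213  0.1835  1.8596 -0.      1.0988 -1.3509]
```

View pics/wrist3.png

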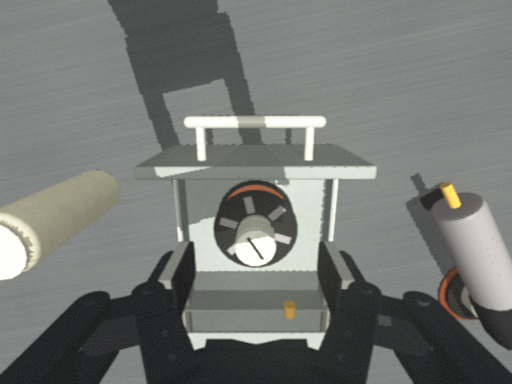

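View pics/side3.png

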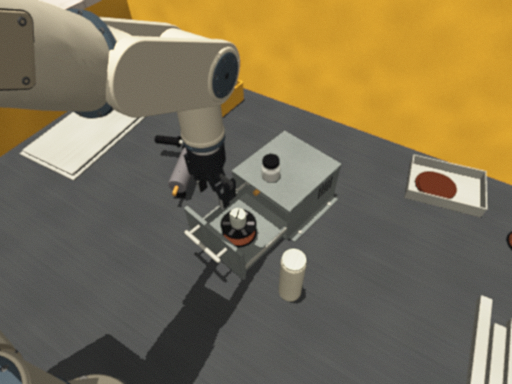

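View pics/scene3.png

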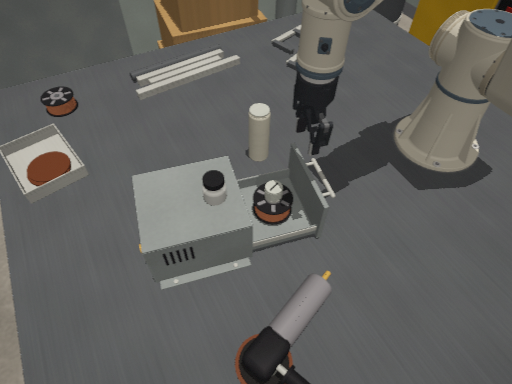

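In the wrist picture the cap's top is at about (256,248), in the scene picture at (273,188) and in the side picture at (239,214). I'll enlarge the crops to get centres.

```bash
python3 - <<'E'
import cv2,numpy as np
cr=[("wrist3",216,216),("side3",204,194),("scene3",238,166)]
o=[cv2.resize(cv2.imread(f"pics/{n}.png")[y:y+70,x:x+70],(350,350),interpolation=2) for n,x,y in cr]
for n,x,y in cr:
    print(n)
big=np.hstack([cv2.resize(i,(266,266)) for i in o]); cv2.imwrite("pics/cap3.png",big)
E
```

```text
wrist3
side3
scene3
```

View pics/cap3.png

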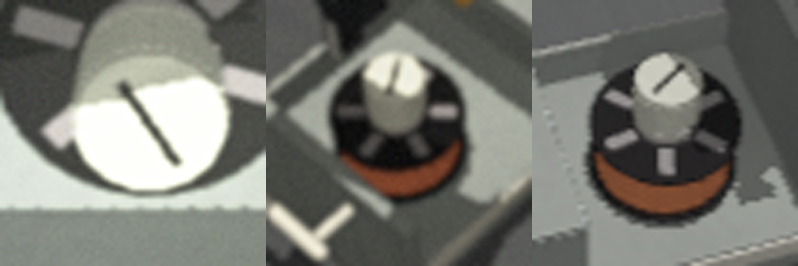

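```bash
python3 - <<'E'
from hp import *
d=np.load("wrist3.npz");W=(d['K'],d['V'][:3])
w,s,c=(255.3,248.5),(238.0,214.1),(274.0,186.4)
print(tri(c,s),tri(w,s,W,SI),tri(w,c,W,SC))
def ray(p,z,V=d['V'],K=d['K']):
    R,t=V[:3,:3],V[:3,3];C=-R.T@t;r=R.T@np.linalg.inv(K)@[p[0],p[1],1];return C+r*(z-C[2])/r[2]
a,b=ray((216+122/3.8,216+84/3.8),.1115),ray((216+178/3.8,216+163/3.8),.1115)
print((a+b)/2,np.degrees(np.arctan2(*(b-a)[1::-1])))
# handle bar ends in wrist img
print(ray((187,122),.108),ray((323,122),.108))
print(np.array([.576,.0007])@cx[:2],np.array([.576,.0007])@cy[:2])
E
```

```text
[ 0.5821 -0.0025  0.1118] [ 0.5849 -0.0021  0.1079] [ 0.5809 -0.0012  0.1118]
[ 0.5815 -0.0012  0.1115] 20.868884315580598
[ 0.4447 -0.0371  0.108 ] [0.4691 0.0838 0.108 ]
0.5645975737156693 0.11404415703743565
```

```bash
python3 - <<'E'
from hp import *
from workcell import *
for n,p in(("w1",[.61,-.0061,.24]),("wrist3",[.576-.06*cx[0],.0007-.06*cx[1],.25])):
    V=np.load(n+".npz")['V'];C=-V[:3,:3].T@V[:3,3];d=C-p;print(n,d,d@cx,d@cy)
for da in (0,-.05,-.1):
    print(kinematics.solve_ik([.581,-.001,.2],quat(YAW+np.pi+da)),kinematics.solve_ik([.576,.0007,.1],quat(YAW+np.pi+da)))
print(get_obs()['time_s'])
E
```

```text
w1 [0.0155 0.0782 0.1246] -0.0001748464006215135 0.07967780229330955
wrist3 [-0.0787  0.0156  0.1245] -0.0802357990169568 -0.0001809574280484314
[-0.0043  0.3361  1.7755 -0.      1.03   -2.9478] [-0.0014  0.459   1.8552 -0.      0.8274 -2.9449]
[-0.0043  0.3361  1.7755 -0.      1.03   -2.8978] [-0.0014  0.459   1.8552 -0.      0.8274 -2.8949]
[-0.0043  0.3361  1.7755 -0.      1.03   -2.8478] [-0.0014  0.459   1.8552 -0.      0.8274 -2.8449]
12.1833
```

```bash
python3 - <<'E'
from hp import *
from workcell import *
g=.5706*cx+.1132*cy; q=quat(YAW+np.pi-.02)
bot.reach([g[0],g[1],.2],q)
o=get_obs();print(o['time_s'],o['joint_pos'])
bot.servo_line([g[0],g[1],.101],velocity=.1)
o=get_obs();print(o['time_s'],o['position'],o['wrist_force'])
hand.move_gripper(0.02,25)
o=get_obs();f=o['wrist_force'];print(o['time_s'],o['position'],'err s',o['position']@cx-.5706,'F',f@cx,f@cy,f[2],o['gripper_width'])
c=vision.read_camera("wrist");cv2.imwrite("pics/w4.png",c["frame"][:,:,::-1])
c=vision.read_camera("scene");cv2.imwrite("pics/sc4.png",cv2.resize(c["frame"][90:250,190:390,::-1],None,fx=3,fy=3,interpolation=2))
E
```

```text
13.5917 [-0.0048  0.3369  1.774   0.      1.0306 -2.9272]
14.7333 [ 0.5822 -0.0013  0.1016] [ 0.6388  0.2583 -0.5603]
15.0667 [ 0.582  -0.0013  0.1018] err s 0.0003080703376835414 F -1.1243411345528658 -0.5227408454527928 6.721733905789749 0.040817733004929004
```

View pics/w4.png

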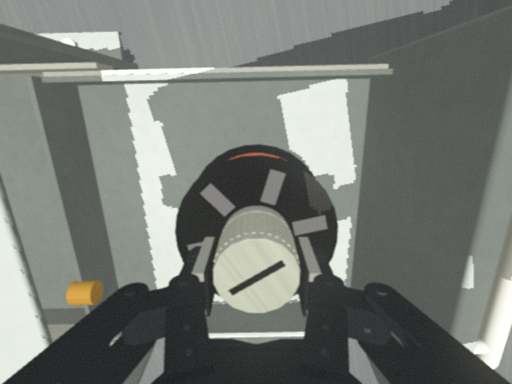

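View pics/sc4.png

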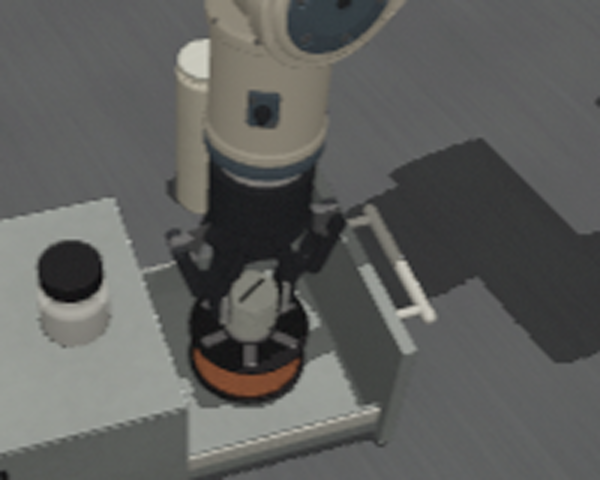

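The cap is held between the pads, and its slot runs (230,292)-(284,264) in the wrist view, which will show any slip later. Now I'll pull the drawer the last ~6 mm to the stop.

```bash
python3 - <<'E'
from hp import *
from workcell import *
hand.move_gripper(0.02,50)
s=.5709; z=.1012
for i in range(10):
    s-=.003 if i<1 else .0015
    t=s*cx+.1132*cy; t[2]=z
    bot.servo_line(t,velocity=.03)
    o=get_obs();f=o['wrist_force'];print(i,round(o['time_s'],2),'s',o['position']@cx,'cmd',s,'l',o['position']@cy,'F',f@cx,f@cy,f[2])
    if f@cx>12: break
print(o['position'],o['gripper_width'])
E
```

```text
0 15.63 s 0.5685185481760732 cmd 0.5679 l 0.11327945502226447 F 0.20993197352512102 -1.774928539487247 5.77017900406727
1 15.88 s 0.56716233492104 cmd 0.5664 l 0.11329027642351518 F 2.153188373588064 0.8287078675789115 6.798364809743373
2 16.13 s 0.5655581965726802 cmd 0.5649000000000001 l 0.11328151848709232 F 2.244909177965772 -1.0929237489822279 6.872186468220194
3 16.38 s 0.5647869626098153 cmd 0.5634000000000001 l 0.1132909625315059 F 6.028448261535109 -1.537398562923109 4.457532340062023
4 16.63 s 0.5646389586970555 cmd 0.5619000000000002 l 0.11330878673216975 F 9.99387164150619 -0.9059985428352336 0.7247527953117993
5 16.88 s 0.5645427743676689 cmd 0.5604000000000002 l 0.11331368497310994 F 16.14317105759574 -2.2800745453025737 -4.8365074702408855
[ 0.5758 -0.      0.1021] 0.0404587973656039
```

```bash
cat >> hp.py <<'E'
from workcell import *
A0=YAW+np.pi-.02
def pose(th,s=.5635,l=.1133,z0=.1012):
    t=s*cx+l*cy; t[2]=z0-th*.003/(2*np.pi); return t,quat(A0-th)
def go(th,**k):
    j=kinematics.solve_ik(*pose(th,**k)); assert j is not None
    j0=get_obs()['joint_pos']; assert np.abs(j-j0).max()<.8,(j,j0)
    bot.goto_joints(j); o=get_obs()
    zt=Ro.from_quat(o['orientation']).as_matrix()[:,2]
    a=A0-np.arctan2(zt[1],zt[0]); a=th+(a-th+np.pi)%(2*np.pi)-np.pi
    f=o['wrist_force']
    print('th %.3f act %.4f t %.2f s %.4f l %.4f z %.4f F %.1f %.1f %.1f Mz %.3f e6 %.3f j6 %.3f w %.4f'%(th,a,o['time_s'],o['position']@cx,o['position']@cy,o['position'][2],f@cx,f@cy,f[2],o['ft_torque'][2],o['joint_efforts'][5],o['joint_pos'][5],o['gripper_width']))
    return a,o
E
python3 - <<'E'
from hp import *
hand.move_gripper(0.02,60)
go(0)
for th in (.15,.4,.7,1.0,1.3,1.6): 
    a,o=go(th)
    if abs(o['ft_torque'][2])>.35: break
E
```

```text
th 0.000 act -0.0000 t 17.35 s 0.5648 l 0.1133 z 0.1020 F 3.7 -2.1 5.7 Mz 0.004 e6 -0.006 j6 -2.926 w 0.0401
th 0.150 act 0.1509 t 17.62 s 0.5648 l 0.1133 z 0.1019 F 4.3 -1.4 5.2 Mz -0.048 e6 0.415 j6 -2.775 w 0.0404
th 0.400 act 0.4006 t 17.97 s 0.5649 l 0.1133 z 0.1018 F 5.1 -1.8 5.2 Mz -0.092 e6 0.290 j6 -2.525 w 0.0403
th 0.700 act 0.7005 t 18.36 s 0.5650 l 0.1132 z 0.1016 F 5.7 -1.2 6.2 Mz -0.055 e6 0.233 j6 -2.225 w 0.0404
th 1.000 act 1.0005 t 18.75 s 0.5651 l 0.1132 z 0.1015 F 5.2 -3.4 4.3 Mz -0.125 e6 0.233 j6 -1.925 w 0.0399
th 1.300 act 1.3004 t 19.14 s 0.5651 l 0.1131 z 0.1014 F 6.2 -1.9 3.9 Mz -0.035 e6 0.233 j6 -1.625 w 0.0403
th 1.600 act 1.6003 t 19.53 s 0.5651 l 0.1130 z 0.1012 F 5.4 -4.0 4.0 Mz -0.022 e6 0.233 j6 -1.325 w 0.0403
```

```bash
python3 - <<'E'
from hp import *
c=vision.read_camera("wrist");cv2.imwrite("pics/w5.png",c["frame"][:,:,::-1])
th=1.6
while th<4.9:
    th+=.25 if th<2.3 else .1
    a,o=go(th)
    if abs(o['ft_torque'][2])>.3: break
E
```

```text
th 1.850 act 1.8504 t 19.93 s 0.5651 l 0.1129 z 0.1011 F 5.9 -4.4 5.4 Mz -0.042 e6 0.289 j6 -1.075 w 0.0402
th 2.100 act 2.1004 t 20.28 s 0.5650 l 0.1128 z 0.1010 F 6.2 -3.4 5.1 Mz -0.060 e6 0.289 j6 -0.825 w 0.0402
th 2.350 act 2.3504 t 20.63 s 0.5650 l 0.1128 z 0.1009 F 6.5 -4.3 5.3 Mz -0.042 e6 0.288 j6 -0.575 w 0.0402
th 2.450 act 2.4505 t 20.88 s 0.5650 l 0.1127 z 0.1008 F 4.7 -5.2 5.3 Mz -0.009 e6 0.314 j6 -0.475 w 0.0408
th 2.550 act 2.5505 t 21.13 s 0.5650 l 0.1127 z 0.1008 F 6.3 -5.4 5.5 Mz -0.113 e6 0.314 j6 -0.375 w 0.0404
th 2.650 act 2.6504 t 21.38 s 0.5649 l 0.1127 z 0.1007 F 4.6 -5.7 5.8 Mz -0.033 e6 0.314 j6 -0.275 w 0.0401
th 2.750 act 2.7504 t 21.63 s 0.5649 l 0.1127 z 0.1007 F 5.5 -5.2 5.8 Mz -0.063 e6 0.313 j6 -0.175 w 0.0404
th 2.850 act 2.8505 t 21.88 s 0.5649 l 0.1127 z 0.1006 F 5.0 -6.0 5.4 Mz -0.024 e6 0.313 j6 -0.075 w 0.0402
th 2.950 act 2.9505 t 22.13 s 0.5649 l 0.1126 z 0.1006 F 4.3 -5.1 5.4 Mz -0.088 e6 0.313 j6 0.025 w 0.0403
th 3.050 act 3.0504 t 22.38 s 0.5648 l 0.1127 z 0.1005 F 5.0 -5.6 5.8 Mz -0.061 e6 0.313 j6 0.125 w 0.0405
th 3.150 act 3.1505 t 22.63 s 0.5648 l 0.1126 z 0.1004 F 5.4 -5.6 6.2 Mz -0.053 e6 0.312 j6 0.225 w 0.0405
th 3.250 act 3.2505 t 22.88 s 0.5648 l 0.1127 z 0.1004 F 4.4 -5.5 6.3 Mz -0.068 e6 0.312 j6 0.325 w 0.0406
th 3.350 act 3.3505 t 23.13 s 0.5647 l 0.1127 z 0.1004 F 4.1 -5.9 6.6 Mz -0.052 e6 0.312 j6 0.425 w 0.0404
th 3.450 act 3.4505 t 23.38 s 0.5647 l 0.1127 z 0.1003 F 4.9 -5.4 6.8 Mz -0.076 e6 0.312 j6 0.525 w 0.0407
th 3.550 act 3.5504 t 23.63 s 0.5646 l 0.1127 z 0.1003 F 4.4 -5.8 6.0 Mz -0.059 e6 0.312 j6 0.625 w 0.0400
th 3.650 act 3.6505 t 23.88 s 0.5646 l 0.1127 z 0.1002 F 4.1 -4.3 6.9 Mz -0.051 e6 0.312 j6 0.725 w 0.0404
th 3.750 act 3.7484 t 24.13 s 0.5646 l 0.1127 z 0.1002 F 4.2 -4.7 6.6 Mz 0.865 e6 1.268 j6 0.824 w 0.0405
```

View pics/w5.png

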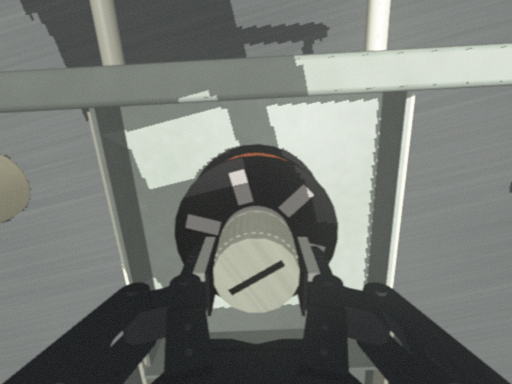

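Mz jumped from -0.05 to +0.87 near th = 3.75, so the cap has bottomed. I'll check for slip and back up in fine steps to locate the stop angle.

```bash
python3 - <<'E'
from hp import *
c=vision.read_camera("wrist");cv2.imwrite("pics/w6.png",c["frame"][:,:,::-1])
for th in (3.73,3.71,3.69,3.67): go(th)
E
```

```text
th 3.730 act 3.7284 t 24.43 s 0.5646 l 0.1127 z 0.1002 F 3.9 -4.6 7.7 Mz 0.562 e6 0.480 j6 0.803 w 0.0404
th 3.710 act 3.7092 t 24.68 s 0.5646 l 0.1127 z 0.1002 F 4.2 -4.4 6.4 Mz 0.174 e6 0.094 j6 0.784 w 0.0405
th 3.690 act 3.6895 t 24.93 s 0.5646 l 0.1127 z 0.1002 F 3.7 -4.9 6.5 Mz 0.010 e6 -0.021 j6 0.764 w 0.0406
th 3.670 act 3.6695 t 25.18 s 0.5646 l 0.1127 z 0.1002 F 3.9 -5.0 7.0 Mz 0.087 e6 -0.024 j6 0.744 w 0.0404
```

View pics/w6.png

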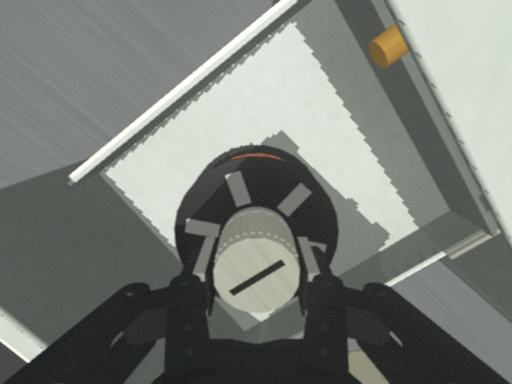

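```bash
python3 - <<'E'
from hp import *
for th in (3.4,3.1,2.8,2.5,2.25,2.127): go(th)
bot.dwell(.3); go(2.127)
for n in("wrist","side","scene"):
    c=vision.read_camera(n);cv2.imwrite(f"pics/{n}7.png",c["frame"][:,:,::-1]);np.savez(f"{n}7.npz",K=c["intrinsics"],V=c["view"])
E
```

```text
th 3.400 act 3.3990 t 25.55 s 0.5647 l 0.1127 z 0.1003 F 4.4 -5.3 6.4 Mz 0.108 e6 -0.273 j6 0.474 w 0.0405
th 3.100 act 3.0991 t 25.94 s 0.5648 l 0.1126 z 0.1005 F 4.7 -6.4 6.4 Mz 0.069 e6 -0.239 j6 0.174 w 0.0402
th 2.800 act 2.7990 t 26.33 s 0.5649 l 0.1127 z 0.1006 F 5.4 -5.1 5.7 Mz -0.004 e6 -0.239 j6 -0.126 w 0.0405
th 2.500 act 2.4990 t 26.73 s 0.5650 l 0.1127 z 0.1008 F 6.3 -5.3 5.1 Mz 0.073 e6 -0.238 j6 -0.426 w 0.0407
th 2.250 act 2.2490 t 27.07 s 0.5650 l 0.1128 z 0.1009 F 6.4 -4.9 5.1 Mz 0.065 e6 -0.294 j6 -0.676 w 0.0408
th 2.127 act 2.1257 t 27.32 s 0.5651 l 0.1128 z 0.1010 F 5.4 -4.9 5.5 Mz 0.136 e6 -0.408 j6 -0.800 w 0.0402
th 2.127 act 2.1266 t 27.88 s 0.5651 l 0.1128 z 0.1010 F 5.7 -4.9 4.0 Mz 0.131 e6 0.057 j6 -0.799 w 0.0402
```

View pics/wrist7.png

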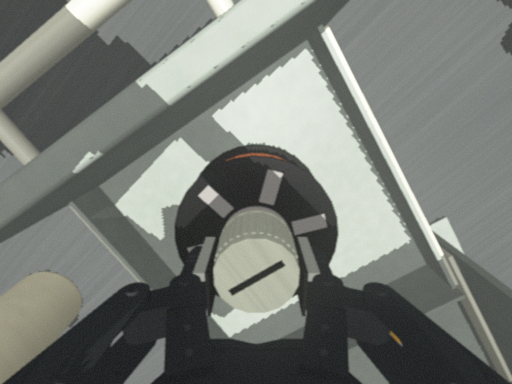

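View pics/scene7.png

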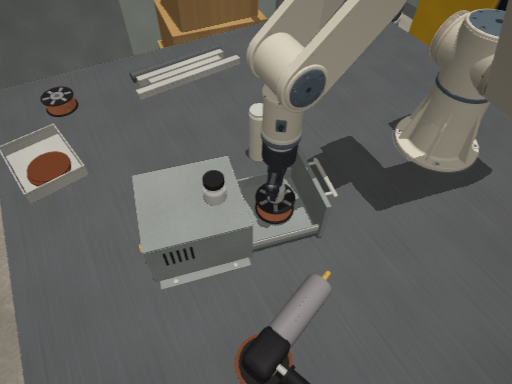

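View pics/side7.png

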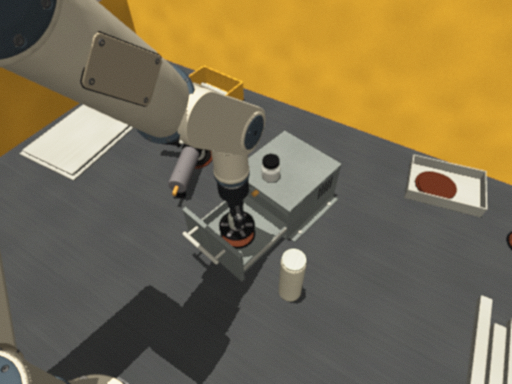

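The slot sits unchanged between the pads in the wrist view ((230,292)-(284,264)), so there was no slip, and the jar, can and sander are where they were. As a last check I'll lean outward 1.5 mm to confirm that the drawer is on its stop.

```bash
python3 - <<'E'
from hp import *
go(2.127,s=.5620); go(2.127,s=.5635)
bot.dwell(.5); go(2.127,s=.5635)
c=vision.read_camera("scene");cv2.imwrite("pics/sc8.png",cv2.resize(c["frame"][140:220,290:350,::-1],None,fx=6,fy=6,interpolation=2))
h=.5646-.127
for l in (.1132-.06,.1132+.06): print(proj(np.r_[(h*cx+l*cy)[:2],.1065],SC))
E
```

```text
th 2.127 act 2.1264 t 28.27 s 0.5650 l 0.1128 z 0.1011 F 11.4 -6.0 0.0 Mz 0.088 e6 0.047 j6 -0.798 w 0.0402
th 2.127 act 2.1266 t 28.52 s 0.5651 l 0.1128 z 0.1010 F 5.9 -4.8 5.6 Mz 0.038 e6 0.045 j6 -0.799 w 0.0407
th 2.127 act 2.1266 t 29.27 s 0.5651 l 0.1128 z 0.1010 F 4.8 -3.9 4.9 Mz 0.024 e6 0.045 j6 -0.799 w 0.0404
[315.287 158.861]
[335.086 194.376]
```

View pics/sc8.png

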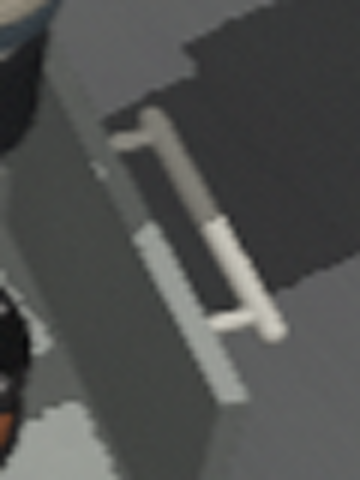

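The handle ends are at about (315,159) and (336,195), within about 1 px of where they should be with the drawer at its stop. The outward force rises without any movement, so the drawer is on the stop. Handing in.

```bash
python3 -c "
from workcell import *
hand_in(); print(get_obs()['time_s'])"
```

```text
the job is handed in; nothing more can be done
the job is handed in; nothing more can be done
```

I pulled the drawer out to its stop, screwed the cap down until it bottomed out, and backed it off a quarter turn. I handed in at about 29 s with the gripper still holding the cap at 60 N.

**Last checks**
- **Drawer:** it is on its stop. Leaning outward on the cap raised the force from 5 to 11 N without any movement. The handle ends showed within about 1 px of where they should be with the drawer right out.
- **Cap:** it bottomed 3.70 rad in from where I first gripped it, clear in the torque jump to 0.87 N m. It now stands 1.573 rad back from that, good to about ±0.02 rad. The slot looked unmoved between the pads in every wrist picture, so I saw no slip.
- **Other things:** the jar, can and sander look unmoved in the scene and side pictures.

**What did not go smoothly**
- **Contact at the handle:** when I lowered the gripper onto the handle it touched something, probably the top of the front panel. It pressed with about 26 N, under the 40 N limit, and I eased it off.
- **Drawer slid back:** it moved in about 6 mm when I let go of the handle. I pulled it back to the stop by the cap before turning anything. I left a light outward push of about 5 N on the cap to keep the drawer there.

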